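# Wind open the glue press and take out the cured former

### The job

The glue has set on the C-shaped wooden former in the bench press. Wind the press's T-handle up to its top stop - the screw has a left-hand thread, so it loosens and rises when turned clockwise seen from above - leaving the former where it lies until the screw is fully up. Then lift the former out and lay it flat, not dropped, in the middle of the square plywood drying board, leave the press open, and do not disturb the other things on the bench.

Things in the scene. Friction and masses are not known exactly. Their poses are not given: they have to be found in the camera images.
- press: Grey steel bench press, fixed. Origin on the bench top (z = 0) under the vertical screw axis; x points from the screw to the post, z up. Wooden bed, top 40 mm up: x -57 to 21 mm, y -100 to 100 mm. Post: x 45 to 85, y -25 to 25 mm. Overarm: x -24 to 81, y -22 to 22 mm, top 136 mm up. The screw's foot, a sprung 24 mm disc that does not turn, presses on the former.
- handle (a joint): T-handle angle, rad, growing clockwise seen from above (the loosening way: left-hand thread). Starts between -1.6 and -0.6, clamped; at 0 the foot just leaves the former; 4.7 is the rigid top stop. Screw, foot and handle rise together, 2.55 mm per rad (16 mm per turn). About 0.3 N m of friction; stays where it is left.
- handle_mid (a point): Middle of the T-handle's steel cross bar, on the screw axis, 175 mm above the bench at joint value 0, rising with the screw. x along the bar, z up. At joint value 0 the bar lies along the press's x axis; at q it has turned q clockwise. Bar 120 mm long over its ends, 12 mm thick, 16 mm balls centred 52 mm from the axis; hub 26 mm wide, from 20 mm below to 10 mm above the bar's centre line.
- former_mid (a point): The former: flat C-shaped wooden arc of 204 degrees, mid-line radius 95 mm, limb 22 mm wide, 14 mm thick, 40-85 g. Point at half thickness inside the C, 52 mm from the apex mid-line; the arc's centre is at x = -43 mm, y = 0 here. x points to the apex, z up. At the start the apex is under the foot, the C opens away from the post, both limb ends overhang the bed; underside 40 mm above the bench.
- board_top (a point): Centre of the top face of the plywood drying board: 240 x 240 mm, 18 mm thick, fixed to the bench, z up.
- former: The same former, origin at the apex on the mid-line, on its underside, axes as point former_mid.
- glue: Bystander: white squeeze bottle, 48 mm diameter, 112 mm high, origin centre of its underside.
- pin_tub: Bystander: clear open tub of pins, 70 x 70 x 45 mm, origin centre of its underside.
- sander: Bystander: cork sanding block, 65 x 110 x 32 mm, origin centre of its underside.
There are look-alikes about, which are no part of the job. There is more than one size of the former; the job needs the larger.

How it is judged:
By the outcome, as a careful person would: the job done as asked, in the order asked, and still so for the second after the job is handed in, with the robot touching nothing.
It also fails if it takes over 72 s, if anything falls off the work surface, if the arm or the gripper's body presses on something with over 40 N, if the wrist force passes 120 N, or if a joint passes its speed limit or range.

### The arm

A 7-joint arm with a two-finger parallel gripper is mounted at the origin on the work surface. World frame = base frame: x ahead of the robot, y to its left, z up, the work surface at z = 0. Lengths are in m, angles in rad, forces in N, time in s.
With the tool pointing down it reaches from about 0.425 to 0.925 m from the base axis. Payload 6.8 kg.
Tool frame: the origin (TCP) lies on the front face of the gripper's body, between the roots of the fingers; the fingertips stand 73 mm ahead of it and the grasp point (between the pads) lies 54 mm ahead of it (tcp_to_tips is the distance from the TCP to the fingertips, in m); z points along the fingers, x is the direction in which the jaws open and shut, and the axes are right-handed (so a half turn about z gives the same grasp; the last joint's range is limited). The gripper opens to 85 mm and grips with 20 to 120 N. Pads are 22 mm wide; open, the fingers measure 114 mm over their backs; the gripper's body (76 mm by 85 mm) begins 54 mm behind the grasp point. The pads swing forward as they close: fully open they stand 13 mm farther back than shut.
Start: joints at [1.177, 0.477, 0.022, 1.555, -0.011, 1.109, -0.083], TCP at [0.19, -0.648, 0.304] pointing down, gripper open.
Joint ranges: [-2.96, 2.96], [-0.34, 2.1], [-1.41, 1.46], [0.24, 2.44], [-1.37, 4.51], [0.17, 1.92], [-2.96, 2.96]. Speed limits (rad/s): [2.39, 2.39, 3.14, 3.14, 3.14, 3.14, 3.14].

### API

Orientations are given as a unit quaternion [w, x, y, z].
In Python, from station import get_obs, read_camera, hand_in, look_for, silhouettes, tcp_to_tips gives the robot as it stands. The module is installed in compiled form; this text tells all that it offers.
- The arm moves only by the tool apply_moves, never from a script. Its argument "moves" is a list of rows, each a list of 3 entries, a list of its own where there are three numbers: the shift along the tool's x, y, z in units of 25 mm (1.0 is 25 mm), then the turn, a rotation vector about the tool's x, y, z in units of 10 degrees (1.0 is 10 degrees), then the gripper's target within -1 to 1 (fully open at 1, half-way at 0, shut at -1). In form: [[[dx, dy, dz], [rx, ry, rz], jaw], ...]. A call has 1 to 20 rows; each row is the pose to reach, as a shift and turn from the pose commanded when the call began, along the tool's axes at that moment; what a row does not reach only later rows make up. A row lasts 1/8 s, in which the tool goes at most 62.5 mm and 10.7 degrees, less where a joint would pass 70% of its speed; a pose out of reach is approached as far as the arm can. A call with a gripper value outside its range is refused whole. The fingers move at their own pace and stop on an object; "force" is the grip in N (left out, the last holds). Time passes only in rows, so rows that repeat a pose let the fingers close. It gives the time, the measured TCP pose, the force and the opening at its end, in the units of the state.
- get_obs(): the state, without advancing time (a new reading comes with each control period).
- read_camera(name): name is "scene" or "top" or "wrist"; returns a dict with "color" (384x512x3 uint8, red, green, blue), "mtx" (3x3 intrinsics, pixels), "k1" (the pictures are not rectified: a ray, as slopes to the right and down, at radius r is drawn at 1 + k1 r^2 times it, then the intrinsics apply), "eye" and "rotation" of the camera in the world; the wrist camera has in their place "hand_eye" (4x4, takes a point from camera to tool coordinates, whose origin is the TCP and whose axes are the tool frame's). Camera axes: x right, y up, looking along -z (the intrinsics and any distortion apply to the point x, -y, -z); pixel columns grow to the right and rows downward; lengths in m; the calibration is good to about 2 mm. A picture is of the moment at which its call begins: read the wrist's pose just before it. There is no depth.
- hand_in(): hands the job in, once; it reports no verdict.
Trained networks look in the newest picture that a camera, given by its name, has taken for a name from the list of things; names that differ only in an ending like _2 or _b are one class to them, and where a whole thing is asked for, a point or a joint stands for the part that bears it (a point fixed in the world has none). Each returns a list of dicts, best first, with "conf" (0 to 1); they miss things now and then, are a little off and sometimes report something else, mostly with a low value. They report only what shows in the picture. A call takes as long as a camera call. They do not tell look-alikes from the thing itself.
- look_for(camera, query): "pixel" ([row, column] in pixels, amid what is visible of it).
- silhouettes(camera, query): "mask" (384x512 bool, what is visible of it) and "pixel" ([row, column] in pixels, amid what is visible of it).
The state is a dict: "t": time; "q": joint angles; "joint_vel": joint speeds; "joint_torque": joint torques, N m; "eef_pos": TCP position; "tool_rot": TCP orientation; "contact_force": force on the tool from outside, world axes, zero at the start; "torque": the same for the moment, N m; "gripper_width": opening from 0.0 (shut) to 1.0 (fully open).
Only numpy, scipy, OpenCV 4.12 (cv2) and the standard library are available. Lean on these libraries where they do the work, as an engineer would, in place of code of your own. Each camera call takes 0.05 s, during which the arm holds its last target.

## Working session

There is one attempt and no reset: what is moved stays moved. The work goes in short steps, Python scripts to look and compute and a tool call to move; the robot and the scene stay as the last step left them, time stands still between calls to the robot, and variables do not carry over. Pictures are saved under pics/ and viewed, and the job is handed in when it is done.

Besides the shell and the picture viewer there is one more tool, called after "Emit:" as a command line: name --argument value ..., lists and objects as JSON in quotes. apply_moves: Moves the arm, as the interface text tells. Its arguments: {"type":"object","properties":{"moves":{"type":"array"},"force":{"type":"number"}},"required":["moves"]}

```bash
mkdir -p pics
python3 - <<'E'
from station import *
import cv2
o=get_obs();print({k:(v if not hasattr(v,'round') else v) for k,v in o.items()});print(tcp_to_tips if not callable(tcp_to_tips) else tcp_to_tips())
for n in ["scene","top","wrist"]:
    c=read_camera(n);cv2.imwrite(f"pics/{n}0.png",c["color"][:,:,::-1])
    print(n,{k:v for k,v in c.items() if k!="color"})
E
```

```text
{'t': 0.0, 'q': array([ 1.17688411,  0.47779622,  0.02234485,  1.55642364, -0.01150015,
        1.10931643, -0.08309894]), 'joint_vel': array([ 0.00068615,  0.00140126,  0.00128182, -0.0002219 , -0.00177423,
       -0.001238  ,  0.00017794]), 'joint_torque': array([-9.19411395e-04, -5.96454978e+01,  1.60706889e+00, -2.81194836e+01,
        1.24405359e-02,  9.37582925e-03, -1.78739805e-05]), 'eef_pos': array([ 0.19017312, -0.64718599,  0.30294005]), 'tool_rot': array([-4.87517399e-04,  8.00610185e-01, -5.99184869e-01, -7.65659709e-04]), 'contact_force': array([-1.27902818,  0.34650491,  0.66906401]), 'torque': array([-0.0161583 , -0.009708  ,  0.04358058]), 'gripper_width': 0.9996957599114009}
0.0726
scene {'mtx': array([[430.87060313,   0.        , 251.74133006],
       [  0.        , 430.87060313, 191.78523415],
       [  0.        ,   0.        ,   1.        ]]), 'k1': -0.07640255775617177, 'eye': array([ 1.20653131, -0.69498456,  1.29234217]), 'rotation': array([0.887721  , 0.30182561, 0.10683388, 0.33081603])}
top {'mtx': array([[445.8895033 ,   0.        , 256.68495671],
       [  0.        , 445.8895033 , 187.20396753],
       [  0.        ,   0.        ,   1.        ]]), 'k1': -0.04623959075211486, 'eye': array([ 0.47795229, -0.01866475,  1.41327769]), 'rotation': array([-0.70023138, -0.04435113,  0.03374412,  0.71173754])}
wrist {'mtx': array([[313.8312037 ,   0.        , 254.38028943],
       [  0.        , 313.8312037 , 192.8187388 ],
       [  0.        ,   0.        ,   1.        ]]), 'k1': -0.05177527875139283, 'hand_eye': array([[ 9.99999774e-01, -7.67156643e-05, -6.68056149e-04,
         5.10329237e-04],
       [-2.50028414e-04, -9.64663129e-01, -2.63486212e-01,
        -6.75648240e-02],
       [-6.24235615e-04,  2.63486320e-01, -9.64662931e-01,
        -7.00928667e-02],
       [ 0.00000000e+00,  0.00000000e+00,  0.00000000e+00,
         1.00000000e+00]])}
```

View pics/scene0.png

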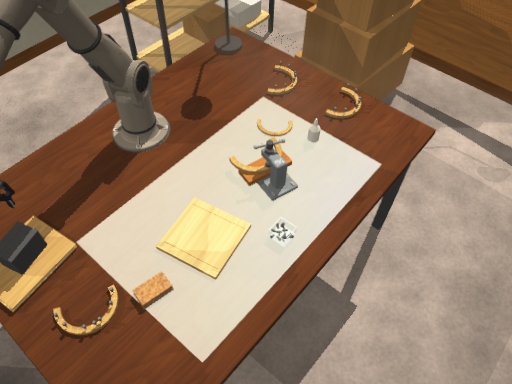

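View pics/top0.png

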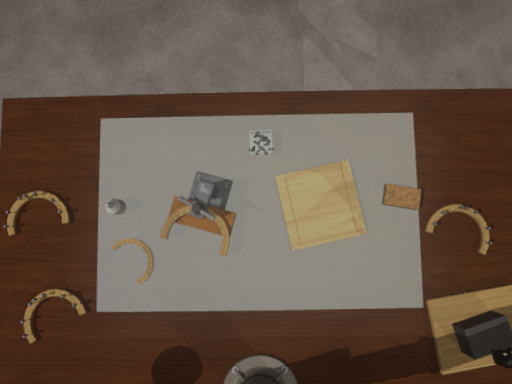

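View pics/wrist0.png

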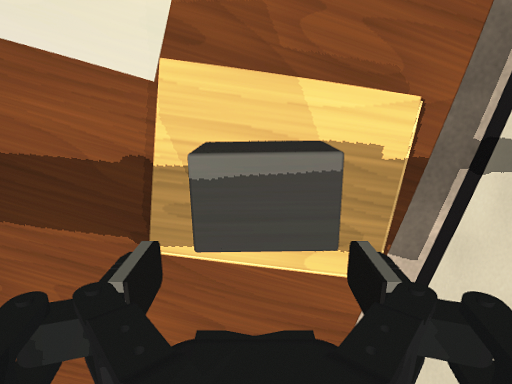

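```bash
cat > h.py <<'E'
import numpy as np,cv2
from scipy.spatial.transform import Rotation as R
from station import *
def rot(q): return R.from_quat([q[1],q[2],q[3],q[0]])
def pose(c,o=None):
    if "eye" in c: return np.array(c["eye"]),rot(c["rotation"]).as_matrix()
    H=c["hand_eye"];T=rot(o["tool_rot"]).as_matrix()
    return T@H[:3,3]+o["eef_pos"],T@H[:3,:3]
def proj(c,P,o=None):
    e,M=pose(c,o);p=(np.atleast_2d(P)-e)@M
    s=np.c_[p[:,0]/-p[:,2],-p[:,1]/-p[:,2]]
    r2=(s**2).sum(1,keepdims=True);s=s*(1+c["k1"]*r2);K=c["mtx"]
    return np.c_[s[:,0]*K[0,0]+K[0,2],s[:,1]*K[1,1]+K[1,2]] # col,row
def unproj(c,rc,z,o=None):
    e,M=pose(c,o);K=c["mtx"];rc=np.atleast_2d(rc).astype(float)
    d=np.c_[(rc[:,1]-K[0,2])/K[0,0],(rc[:,0]-K[1,2])/K[1,1]]
    s=d.copy()
    for _ in range(10): s=d/(1+c["k1"]*(s**2).sum(1,keepdims=True))
    v=np.c_[s[:,0],-s[:,1],-np.ones(len(s))]@M.T
    return e+v*((z-e[2])/v[:,2])[:,None]
E
python3 - <<'E'
from h import *
cs={n:read_camera(n) for n in ["scene","top"]}
import pickle
out={}
Z=dict(handle=.175,former=.054,board_top=.018,press=.1,glue=.05,pin_tub=.02,sander=.03)
for n,c in cs.items():
  for q in Z:
    for m in silhouettes(n,q)[:6]:
        out.setdefault((n,q),[]).append(m)
        print(n,q,round(m["conf"],2),np.round(m["pixel"]),m["mask"].sum(),unproj(c,m["pixel"],Z[q]).round(3))
pickle.dump((cs,out),open("s0.pkl","wb"))
a=cs["top"]["color"][150:300,90:250,::-1];b=cs["scene"]["color"][100:220,200:330,::-1]
cv2.imwrite("pics/c1.png",cv2.resize(a,None,fx=4.5,fy=4,interpolation=2)[:600]);cv2.imwrite("pics/c2.png",cv2.resize(b,None,fx=5,fy=5,interpolation=2))
E
```

```text
scene handle 0.68 [144. 271.] 137 [[0.573 0.166 0.175]]
scene former 0.58 [168. 253.] 384 [[0.529 0.119 0.054]]
scene former 0.49 [134. 272.] 209 [[0.473 0.305 0.054]]
scene former 0.17 [237. 204.] 4142 [[ 0.603 -0.219  0.054]]
scene board_top 0.82 [238. 204.] 4362 [[ 0.59  -0.209  0.018]]
scene press 0.71 [172. 271.] 1715 [[0.617 0.116 0.1  ]]
scene pin_tub 0.63 [235. 279.] 502 [[ 0.777 -0.03   0.02 ]]
scene pin_tub 0.18 [166. 256.] 350 [[0.514 0.155 0.02 ]]
scene sander 0.95 [288. 153.] 769 [[ 0.604 -0.452  0.03 ]]
scene sander 0.48 [127. 314.] 230 [[0.564 0.473 0.03 ]]
top handle 0.71 [205. 194.] 203 [[0.568 0.175 0.175]]
top former 0.95 [223. 216.] 721 [[0.522 0.127 0.054]]
top former 0.6 [252. 145.] 389 [[0.438 0.345 0.054]]
top board_top 0.98 [207. 321.] 5797 [[ 0.567 -0.2    0.018]]
top press 0.72 [202. 208.] 2313 [[0.581 0.144 0.1  ]]
top glue 0.83 [206. 119.] 260 [[0.579 0.428 0.05 ]]
top sander 0.65 [196. 403.] 865 [[ 0.596 -0.455  0.03 ]]
```

```bash
sleep 0
```

```text
(no output)
```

View pics/c1.png

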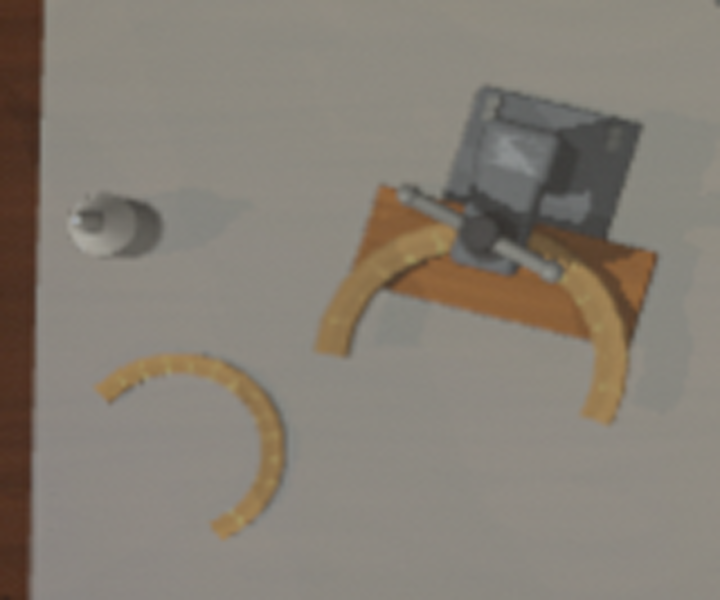

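View pics/c2.png

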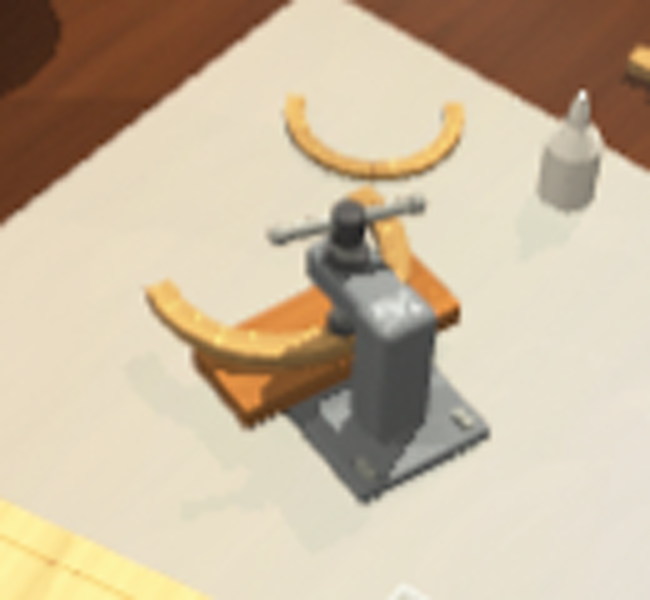

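```bash
cat >> h.py <<'E'
def mv(o,p,ang=None):
    """world target TCP p, tool x at world angle ang(deg), pointing down -> shift units, rotvec units"""
    T=rot(o["tool_rot"]).as_matrix();d=(np.array(p)-o["eef_pos"])@T/.025
    if ang is None: return d.round(2)
    a=np.radians(ang);x=np.array([np.cos(a),np.sin(a),0]);z=np.array([0,0,-1.]);G=np.c_[x,np.cross(z,x),z]
    return d.round(2),(R.from_matrix(T.T@G).as_rotvec(degrees=True)/10).round(2)
def st(o):
    T=rot(o["tool_rot"]).as_matrix()
    print("t",round(o["t"],2),"p",o["eef_pos"].round(4),"xang",np.degrees(np.arctan2(T[1,0],T[0,0])).round(1),"z",T[:,2].round(3),"q",o["q"].round(2),"F",o["contact_force"].round(1),"M",o["torque"].round(2),"w",round(o["gripper_width"],3))
E
python3 - <<'E'
from h import *
o=get_obs();st(o)
print(mv(o,[.48,-.4,.40],-40),mv(o,[.51,.15,.40],60))
E
```

```text
t 0.95 p [ 0.1903 -0.6476  0.3039] xang -73.6 z [ 0. -0. -1.] q [ 1.18  0.48  0.02  1.56 -0.01  1.11 -0.08] F [ 0.6 -1.4 -0.1] M [-0.07  0.    0.01] w 1.0
(array([ -6.24, -13.91,  -3.84]), array([-0.  , -0.  , -3.36])) (array([-27.01, -21.26,  -3.84]), array([  0.  ,  -0.  , -13.36]))
```

Emit:
apply_moves --moves '[[[-2,-4.6,-2],[0,0,-1],1],[[-4,-9.2,-3.8],[0,0,-2],1],[[-6.2,-13.9,-3.84],[0,0,-3],1],[[-8.2,-14.6,-3.84],[0,0,-4],1],[[-10.2,-15.3,-3.84],[0,0,-5],1],[[-12.2,-16,-3.84],[0,0,-6],1],[[-14.2,-16.7,-3.84],[0,0,-7],1],[[-16.2,-17.4,-3.84],[0,0,-8],1],[[-18.2,-18.1,-3.84],[0,0,-9],1],[[-20.2,-18.8,-3.84],[0,0,-10],1],[[-22.2,-19.5,-3.84],[0,0,-11],1],[[-24.2,-20.2,-3.84],[0,0,-12],1],[[-26,-20.9,-3.84],[0,0,-13],1],[[-27,-21.26,-3.84],[0,0,-13.36],1],[[-27,-21.26,-3.84],[0,0,-13.36],1],[[-27,-21.26,-3.84],[0,0,-13.36],1],[[-27,-21.26,-3.84],[0,0,-13.36],1]]'

```text
t: 3.08
eef_pos: [0.5101, 0.1489, 0.3997]
tool_rot: [0.0, 0.866, 0.499, -0.0]
contact_force: [-0.4, -1.3, -0.1]
gripper_width: 1.001
```

Run:
```python
from h import *
import pickle
o=get_obs();c=read_camera("wrist");st(o)
pickle.dump((o,c),open("w1.pkl","wb"))
cv2.imwrite("pics/w1.png",cv2.resize(c["color"][:,:,::-1],(800,600)))
```

```text
t 3.08 p [0.5101 0.1489 0.3997] xang 59.9 z [-0.    -0.001 -1.   ] q [ 0.28  0.25 -0.81  1.73  0.19  1.24  0.47] F [-0.4 -1.3 -0.1] M [0.01 0.06 0.03] w 1.001
```

View pics/w1.png

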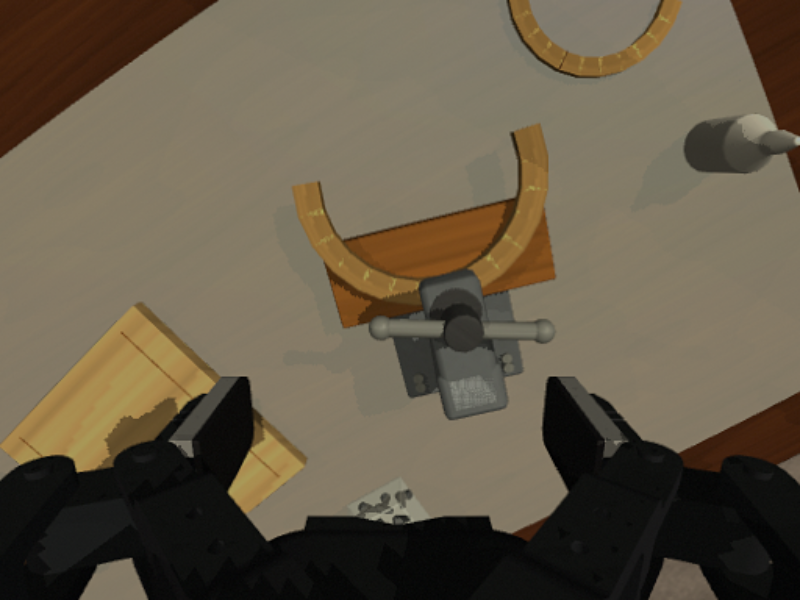

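```bash
cat > fit.py <<'E'
from h import *
import pickle
from scipy.optimize import least_squares
def T2(p,P):
    a=p[2];return np.c_[p[0]+np.cos(a)*P[:,0]-np.sin(a)*P[:,1],p[1]+np.sin(a)*P[:,0]+np.cos(a)*P[:,1],P[:,2]]
def arc(r,z,n=60,lim=102):
    t=np.radians(np.linspace(-lim,lim,n));return np.c_[-.095+r*np.cos(t),r*np.sin(t),np.full(n,z)]  # apex-origin frame
def outline(z): 
    return np.r_[arc(.106,z),arc(.084,z)[::-1]]
E
python3 - <<'E'
from fit import *
o,c=pickle.load(open("w1.pkl","rb"))
cs,out=pickle.load(open("s0.pkl","rb"))
W=lambda x,y:np.array([x,y])*.64
# press from wrist
def res(v):
    p=v[:3];q=v[3]
    B=T2(p,np.array([[.021,-.1,.04],[.021,.1,.04]]))
    zb=.175+.00255*q;a=-q
    d=np.array([np.cos(a),np.sin(a)])*.052
    H=T2(p,np.array([[*d,zb],[*-d,zb],[0,0,zb+.010]]))
    w=np.r_[proj(c,B,o),proj(c,H,o)]
    return (w-np.array([W(343,328),W(555,278),W(545,330),W(380,327),W(463,326)])).ravel()
s=least_squares(res,[.565,.145,-.26,-1.2]);print("press",s.x.round(4),np.degrees(s.x[2:]).round(1),"res",s.fun.round(1))
# balls independently
# former per-view mask fit
for nm,cam,oo in [("wrist",c,o),("top",cs["top"],None)]:
    ms=silhouettes("wrist","former") if nm=="wrist" else out[("top","former")]
    for m in ms: print(nm,round(m["conf"],2),m["pixel"],m["mask"].sum())
    best=min(ms[:3],key=lambda m:np.linalg.norm(unproj(cam,m["pixel"],.054,oo)[0,:2]-[.52,.13]))
    pts=np.argwhere(best["mask"]);P=unproj(cam,pts,.05,oo)
    # signed distance inside band: penalise outside of annular sector & centroid via radius balance
    ctr=s.x[:2]
    def r2(v):
        a=v[2];d=P[:,:2]-v[:2];x=d@[np.cos(a),np.sin(a)]+.095;y=d@[-np.sin(a),np.cos(a)]
        return np.hypot(x,y)-.095
    f=least_squares(lambda v:r2([v[0],v[1],0]) ,[*ctr,0][:2],loss="soft_l1",f_scale=.003)
    # centre from ring fit, orientation from extents
    C=f.x-[.095,0]; ang=np.degrees(np.arctan2(P[:,1]-C[1],P[:,0]-C[0]))
    print(nm,"centre",C.round(4),"rms",f.fun.std().round(4),"ang",np.percentile(ang,[0,.5,99.5,100]).round(1),"mid",np.percentile(ang,[.5,99.5]).mean().round(1))
# board
for nm,cam,oo in [("top",cs["top"],None),("scene",cs["scene"],None)]:
    m=out[(nm,"board_top")][0]["mask"].astype(np.uint8)
    k=max(cv2.findContours(m,0,2)[0],key=cv2.contourArea)[:,0,::-1]
    P=unproj(cam,k,.018,oo)[:,:2].astype(np.float32);print(nm,"board",cv2.minAreaRect(P))
# small former, bystanders
E
```

```text
press [ 0.5594  0.1682 -0.2855 -1.3133] [-16.4 -75.2] res [-0.4 -0.8  1.  -0.8 -1.6 -1.4  0.5 -1.2  0.6  3.6]
wrist 0.97 [37.1, 372.2] 1915
wrist 0.64 [154.2, 312.7] 3967
wrist centre [0.4721 0.192 ] rms 0.0072 ang [-119.  -117.5   85.9   87.3] mid -15.8
top 0.95 [222.8, 215.7] 721
top 0.6 [251.5, 144.6] 389
top centre [0.4733 0.1932] rms 0.0071 ang [-120.4 -119.4   87.    87.3] mid -16.2
top board ((0.5740360021591187, -0.19621360301971436), (0.24048922955989838, 0.2413240671157837), 12.201053619384766)
scene board ((0.5801866054534912, -0.2034173607826233), (0.2484636902809143, 0.25217151641845703), 11.496223449707031)
```

Run:
```python
from fit import *
o,c=pickle.load(open("w1.pkl","rb"))
cs,out=pickle.load(open("s0.pkl","rb"))
b=np.array([[327,380],[330,545]])*.64
def rep(n,U): print(n,U.mean(0).round(4),np.linalg.norm(U[0]-U[1]).round(4),np.degrees(np.arctan2(*(U[1]-U[0])[[1,0]])).round(1))
rep("wrist",unproj(c,b,.1717,o))
rep("top",unproj(cs["top"],[[198.3,180],[218,213.3]],.1717))
rep("scene",unproj(cs["scene"],[[100+236/5,200+278/5],[100+205/5,200+415/5]],.1717))
p=[.5635,.1665,np.radians(-16.2)];q=-1.31
img=cv2.resize(c["color"][:,:,::-1],None,fx=3,fy=3,interpolation=2)
def pl(P,col,cl=True): cv2.polylines(img,[np.int32(proj(c,P,o)*3)],cl,col,1)
pl(T2(p,outline(.054)),(0,0,255));
pl(T2(p,np.array([[x,y,.04] for x,y in [(-.057,-.1),(.021,-.1),(.021,.1),(-.057,.1)]])),(255,0,0))
pl(T2(p,np.array([[x,y,.136] for x,y in [(-.024,-.022),(.081,-.022),(.081,.022),(-.024,.022)]])),(0,255,0))
d=np.array([np.cos(-q),np.sin(-q)])*.06
pl(T2(p,np.array([[*d,.1717],[*-d,.1717]])),(255,255,0))
cv2.imwrite("pics/ov1.png",img[200:900,450:1250][:600])
```

```text
wrist [0.5609 0.1681 0.1717] 0.1063 58.8
top [0.5599 0.1679 0.1717] 0.1092 -121.2
scene [0.5652 0.1652 0.1717] 0.1039 58.4
```

View pics/ov1.png

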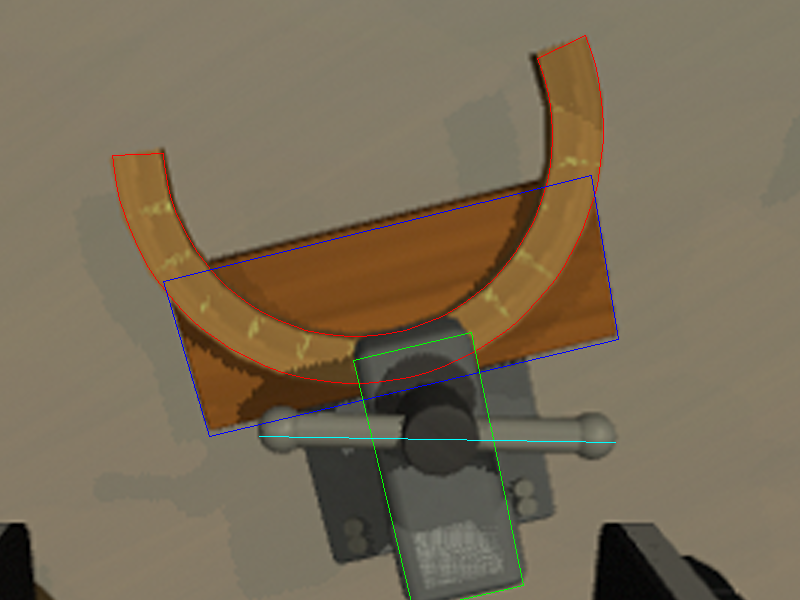

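Run:
```python
from h import *
o=get_obs();print(mv(o,[.5615,.1675,.28],148.8),mv(o,[.5615,.1675,.2257],148.8))
```

```text
(array([1.7 , 1.38, 4.79]), array([-0.  ,  0.01, -8.9 ])) (array([1.71, 1.38, 6.96]), array([-0.  ,  0.01, -8.9 ]))
```

Emit:
apply_moves --moves '[[[0.2,0.2,0.5],[0,0,-1],1],[[0.5,0.4,1],[0,0,-2],1],[[0.8,0.6,1.6],[0,0,-3],1],[[1.1,0.8,2.2],[0,0,-4],1],[[1.3,1,2.8],[0,0,-5],1],[[1.5,1.2,3.3],[0,0,-6],1],[[1.7,1.38,3.9],[0,0,-7],1],[[1.7,1.38,4.4],[0,0,-8],1],[[1.7,1.38,4.8],[0,0,-8.9],1],[[1.7,1.38,4.8],[0,0,-8.9],1],[[1.7,1.38,4.8],[0,0,-8.9],1]]'

```text
t: 4.55
eef_pos: [0.5615, 0.1686, 0.2803]
tool_rot: [0.0, 0.27, 0.963, -0.0]
contact_force: [0.7, -0.3, -1.5]
gripper_width: 1.0
```

Run:
```python
from h import *
import pickle
o=get_obs();c=read_camera("wrist");st(o)
img=c["color"][:,:,::-1].copy()
pickle.dump((o,c),open("w2.pkl","wb"))
cv2.imwrite("pics/w2.png",cv2.resize(img,(800,600)))
print(proj(c,[.5615,.1675,.1717],o)*1.5625, mv(o,[.5615,.1675,.2257],148.8))
```

```text
t 4.55 p [0.5615 0.1686 0.2803] xang 148.7 z [ 0. -0. -1.] q [ 0.36  0.56 -1.04  1.75  0.53  1.14  1.75] F [ 0.7 -0.3 -1.5] M [-0.03  0.02  0.01] w 1.0
[[398.54530475 343.08217635]] (array([-0.02, -0.04,  2.18]), array([ 0.  ,  0.  , -0.01]))
```

View pics/w2.png

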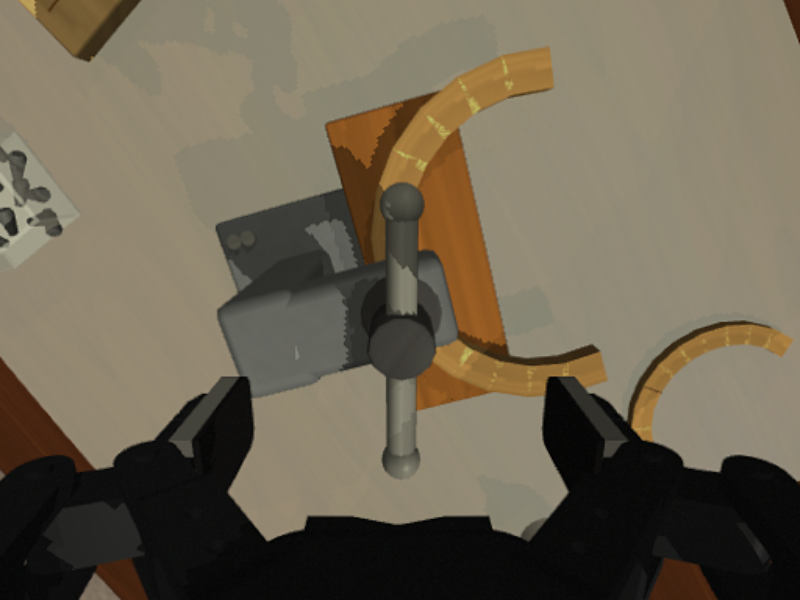

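Emit:
apply_moves --moves '[[[0.02,-0.05,1],[0,0,0],1],[[0.02,-0.05,2],[0,0,0],1],[[0.02,-0.05,2.18],[0,0,0],1],[[0.02,-0.05,2.18],[0,0,0],0],[[0.02,-0.05,2.18],[0,0,0],-1],[[0.02,-0.05,2.18],[0,0,0],-1],[[0.02,-0.05,2.18],[0,0,0],-1],[[0.02,-0.05,2.18],[0,0,0],-1],[[0.02,-0.05,2.18],[0,0,0],-1],[[0.02,-0.05,2.18],[0,0,0],-1]]' --force 70

```text
t: 5.85
eef_pos: [0.5602, 0.1688, 0.2264]
tool_rot: [0.0, 0.268, 0.964, 0.0]
contact_force: [-1.6, -0.4, 6.7]
gripper_width: 0.279
```

Run:
```python
from h import *
o=get_obs();st(o);c=read_camera("wrist")
cv2.imwrite("pics/w3.png",cv2.resize(c["color"][:,:,::-1],(800,600)))
```

```text
t 5.85 p [0.5602 0.1688 0.2264] xang 149.0 z [ 0.001  0.    -1.   ] q [ 0.32  0.62 -1.    1.8   0.59  1.06  1.7 ] F [-1.6 -0.4  6.7] M [-0.11  0.41 -0.02] w 0.279
```

View pics/w3.png

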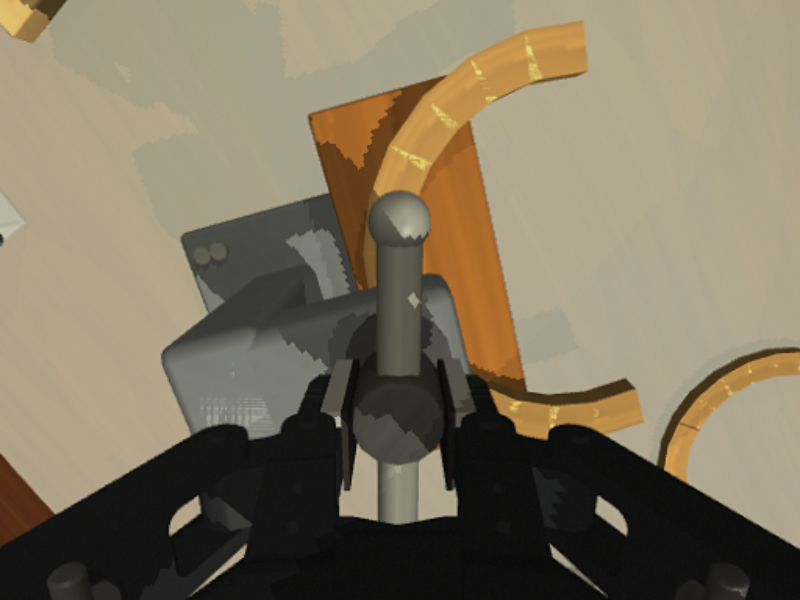

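Emit:
apply_moves --moves '[[[0,0,-0.01],[0,0,0.7],-1],[[0,0,-0.03],[0,0,1.5],-1],[[0,0,-0.04],[0,0,2.3],-1],[[0,0,-0.06],[0,0,3.1],-1],[[0,0,-0.07],[0,0,4],-1],[[0,0,-0.09],[0,0,5],-1],[[0,0,-0.11],[0,0,6],-1],[[0,0,-0.13],[0,0,7],-1],[[0,0,-0.14],[0,0,8],-1],[[0,0,-0.14],[0,0,8],-1]]'

```text
t: 7.15
eef_pos: [0.5607, 0.1672, 0.2299]
tool_rot: [0.001, 0.825, 0.565, -0.0]
contact_force: [-0.4, -3.7, 6.3]
gripper_width: 0.282
```

Run:
```python
from h import *
o=get_obs();st(o);c=read_camera("wrist")
cv2.imwrite("pics/w4.png",cv2.resize(c["color"][:,:,::-1],(800,600)))
```

```text
t 7.15 p [0.5607 0.1672 0.2299] xang 68.8 z [ 0.002 -0.002 -1.   ] q [ 0.12  0.5  -0.68  1.81  0.38  0.97  0.48] F [-0.4 -3.7  6.3] M [-0.85  0.11 -0.28] w 0.282
```

View pics/w4.png

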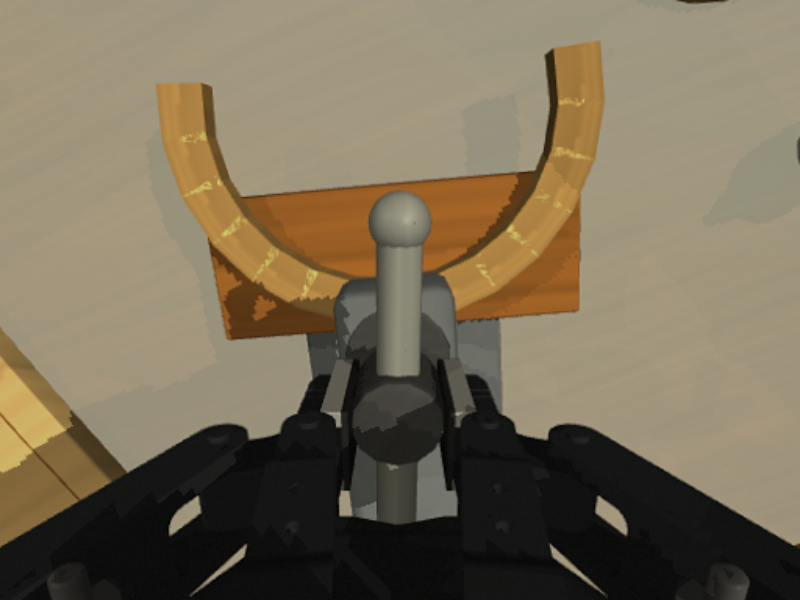

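Emit:
apply_moves --moves '[[[0,0,-0.02],[0,0,1],-1],[[0,0,-0.04],[0,0,2],-1],[[0,0,-0.05],[0,0,3],-1],[[0,0,-0.07],[0,0,4],-1],[[0,0,-0.09],[0,0,5],-1],[[0,0,-0.11],[0,0,6],-1],[[0,0,-0.13],[0,0,7],-1],[[0,0,-0.14],[0,0,8],-1],[[0,0,-0.16],[0,0,9],-1],[[0,0,-0.18],[0,0,10],-1],[[0,0,-0.18],[0,0,10],-1],[[0,0,-0.18],[0,0,10],0.5],[[0,0,-0.18],[0,0,10],1],[[0,0,-0.18],[0,0,10],1],[[0,0,-0.18],[0,0,10],1],[[0,0,-1.2],[0,0,10],1],[[0,0,-2.2],[0,0,10],1],[[0,0,-2.2],[0,0,10],1]]'

```text
t: 9.45
eef_pos: [0.561, 0.1691, 0.2858]
tool_rot: [-0.001, 0.964, -0.267, 0.002]
contact_force: [0.2, 0.1, 0.9]
gripper_width: 0.999
```

Run:
```python
from h import *
o=get_obs();st(o);c=read_camera("wrist")
cv2.imwrite("pics/w5.png",cv2.resize(c["color"][:,:,::-1],(800,600)))
print(mv(o,[.5606,.168,.285],148.8))
```

```text
t 9.45 p [0.561  0.1691 0.2858] xang -31.0 z [ 0.004  0.001 -1.   ] q [-0.16  0.37 -0.31  1.78  0.13  1.01 -1.06] F [0.2 0.1 0.9] M [ 0.05 -0.04 -0.  ] w 0.999
(array([0.01, 0.05, 0.03]), array([  0.02,  -0.03, -17.98]))
```

View pics/w5.png

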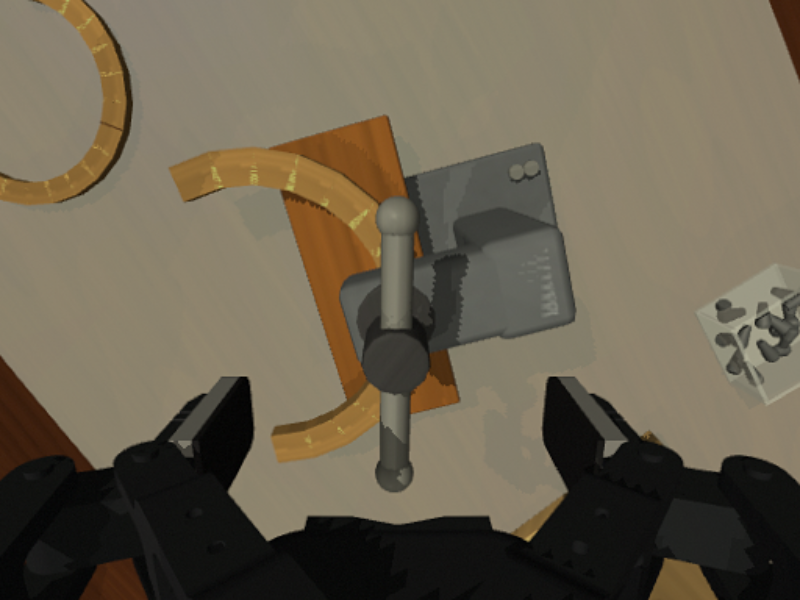

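Emit:
apply_moves --moves '[[[0,0,0],[0,0,-1],1],[[0,0,0],[0,0,-2],1],[[0,0,0],[0,0,-3],1],[[0,0,0],[0,0,-4],1],[[0,0,0],[0,0,-5],1],[[0,0,0],[0,0,-6],1],[[0,0,0],[0,0,-7],1],[[0,0,0],[0,0,-8],1],[[0,0,0],[0,0,-9],1],[[0,0,0],[0,0,-10],1],[[0,0,0],[0,0,-11],1],[[0,0,0],[0,0,-12],1],[[0,0,0],[0,0,-13],1],[[0,0,0],[0,0,-14],1],[[0,0,0],[0,0,-15],1],[[0,0,0],[0,0,-16],1],[[0,0,0],[0,0,-17],1],[[0,0,0],[0,0,-17.8],1],[[0,0,0],[0,0,-17.8],1]]'

```text
t: 11.88
eef_pos: [0.5596, 0.1682, 0.2826]
tool_rot: [-0.001, 0.285, 0.959, -0.0]
contact_force: [0.0, 0.8, 0.2]
gripper_width: 1.0
```

Run:
```python
from h import *
o=get_obs();st(o);c=read_camera("wrist")
cv2.imwrite("pics/w6.png",cv2.resize(c["color"][:,:,::-1],(800,600)))
print(mv(o,[.5606,.168,.2335],148.8))
```

```text
t 11.88 p [0.5596 0.1682 0.2826] xang 146.9 z [-0.002  0.    -1.   ] q [ 0.31  0.52 -0.95  1.75  0.47  1.12  1.77] F [0.  0.8 0.2] M [ 0.02 -0.01  0.02] w 1.0
(array([-0.04,  0.02,  1.96]), array([-0.01, -0.01, -0.19]))
```

View pics/w6.png

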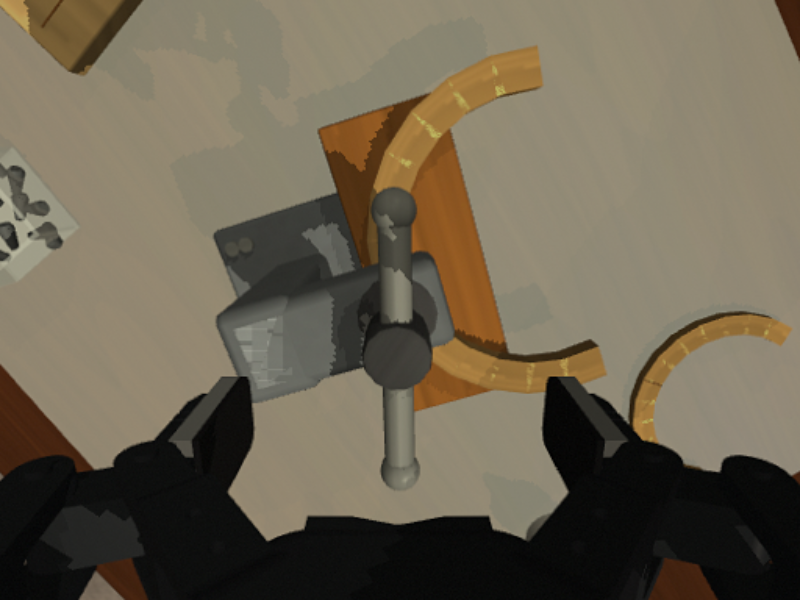

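Emit:
apply_moves --moves '[[[-0.03,0.02,1],[0,0,-0.19],1],[[-0.03,0.02,1.96],[0,0,-0.19],1],[[-0.03,0.02,1.96],[0,0,-0.19],0],[[-0.03,0.02,1.96],[0,0,-0.19],-1],[[-0.03,0.02,1.96],[0,0,-0.19],-1],[[-0.03,0.02,1.96],[0,0,-0.19],-1],[[-0.03,0.02,1.96],[0,0,-0.19],-1],[[-0.03,0.02,1.96],[0,0,-0.19],-1],[[-0.03,0.02,1.95],[0,0,0.6],-1],[[-0.03,0.02,1.93],[0,0,1.4],-1],[[-0.03,0.02,1.92],[0,0,2.2],-1],[[-0.03,0.02,1.9],[0,0,3.1],-1],[[-0.03,0.02,1.89],[0,0,4],-1],[[-0.03,0.02,1.87],[0,0,5],-1],[[-0.03,0.02,1.85],[0,0,6],-1],[[-0.03,0.02,1.84],[0,0,7],-1],[[-0.03,0.02,1.82],[0,0,8],-1],[[-0.03,0.02,1.8],[0,0,9],-1],[[-0.03,0.02,1.8],[0,0,9],-1]]'

```text
t: 14.3
eef_pos: [0.5613, 0.1666, 0.2404]
tool_rot: [0.002, 0.88, 0.475, -0.0]
contact_force: [-2.5, -6.7, 7.5]
gripper_width: 0.284
```

Run:
```python
from h import *
o=get_obs();st(o);c=read_camera("wrist")
cv2.imwrite("pics/w7.png",cv2.resize(c["color"][:,:,::-1],(800,600)))
```

```text
t 14.3 p [0.5613 0.1666 0.2404] xang 56.7 z [ 0.001 -0.003 -1.   ] q [ 0.04  0.46 -0.56  1.81  0.3   0.96  0.34] F [-2.5 -6.7  7.5] M [-1.25  0.58 -0.28] w 0.284
```

View pics/w7.png

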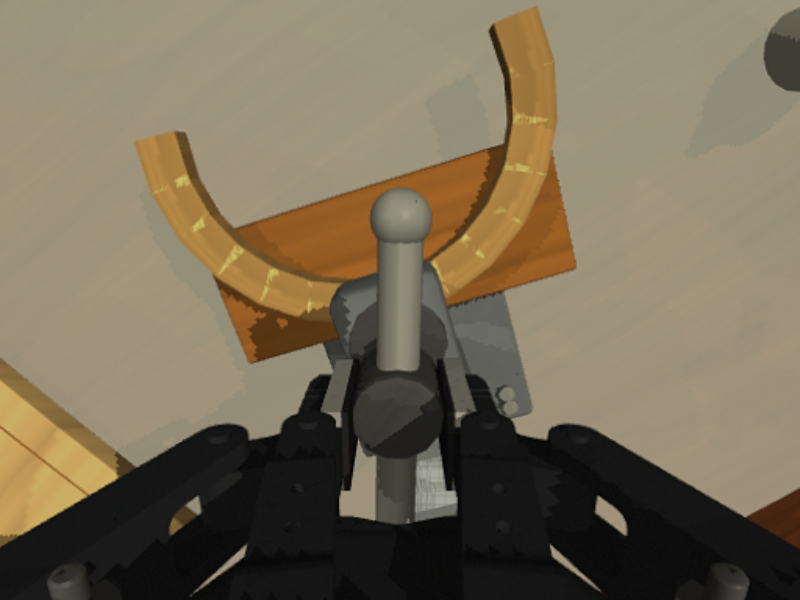

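Emit:
apply_moves --moves '[[[0,0,-0.02],[0,0,1],-1],[[0,0,-0.04],[0,0,2],-1],[[0,0,-0.05],[0,0,3],-1],[[0,0,-0.07],[0,0,4],-1],[[0,0,-0.09],[0,0,5],-1],[[0,0,-0.11],[0,0,6],-1],[[0,0,-0.12],[0,0,6.6],-1],[[0,0,-0.12],[0,0,6.9],-1],[[0,0,-0.12],[0,0,7.1],-1],[[0,0,-0.12],[0,0,7.1],-1]]'

```text
t: 15.6
eef_pos: [0.5593, 0.1658, 0.2434]
tool_rot: [0.003, 0.992, -0.123, -0.001]
contact_force: [-10.8, -10.4, 15.7]
gripper_width: 0.279
```

Run:
```python
from h import *
o=get_obs();st(o)
```

```text
t 15.6 p [0.5593 0.1658 0.2434] xang -14.1 z [-0.004 -0.005 -1.   ] q [-0.16  0.41 -0.3   1.82  0.15  0.94 -0.77] F [-10.8 -10.4  15.7] M [-1.96  2.22  0.17] w 0.279
```

Emit:
apply_moves --moves '[[[0,0,0],[0,0,0.2],-1],[[0,0,0],[0,0,0.4],-1],[[0,0,0],[0,0,0.4],-1]]'

```text
t: 15.98
eef_pos: [0.5594, 0.1667, 0.2434]
tool_rot: [0.002, 0.987, -0.158, -0.001]
contact_force: [-11.0, -7.7, 14.2]
gripper_width: 0.282
```

Run:
```python
from h import *
o=get_obs();st(o)
c=read_camera("wrist")
cv2.imwrite("pics/w8.png",cv2.resize(c["color"][:,:,::-1],(800,600)))
```

```text
t 15.97 p [0.5594 0.1667 0.2434] xang -18.2 z [-0.003 -0.003 -1.   ] q [-0.18  0.41 -0.28  1.82  0.14  0.93 -0.84] F [-11.   -7.7  14.2] M [-1.36  2.01 -0.22] w 0.282
```

View pics/w8.png

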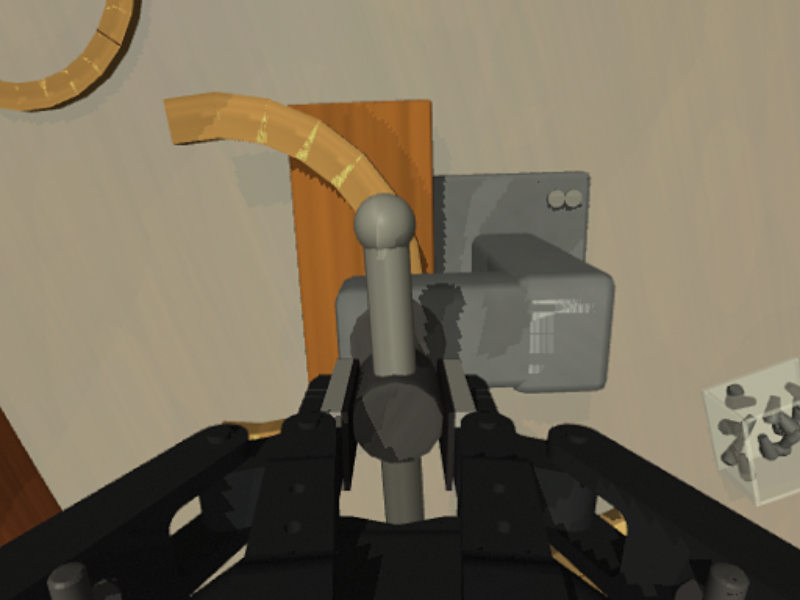

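Emit:
apply_moves --moves '[[[0,0,0],[0,0,0.2],-1],[[0,0,0],[0,0,0.4],-1],[[0,0,0],[0,0,0.5],-1],[[0,0,0],[0,0,0.5],-1]]' --force 110

```text
t: 16.52
eef_pos: [0.5593, 0.1668, 0.2436]
tool_rot: [0.003, 0.98, -0.198, -0.001]
contact_force: [-10.6, -9.6, 15.7]
gripper_width: 0.271
```

Run:
```python
from h import *
o=get_obs();st(o)
c=read_camera("wrist")
cv2.imwrite("pics/w9.png",cv2.resize(c["color"][:,:,::-1],(800,600)))
```

```text
t 16.52 p [0.5593 0.1668 0.2436] xang -22.8 z [-0.002 -0.005 -1.   ] q [-0.19  0.41 -0.27  1.82  0.13  0.93 -0.91] F [-10.6  -9.6  15.7] M [-1.68  2.1   1.77] w 0.271
```

View pics/w9.png

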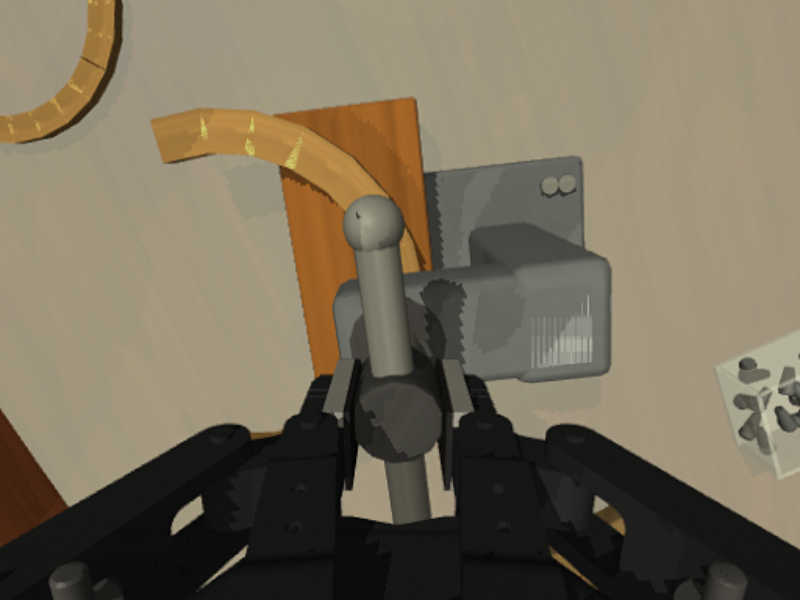

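Emit:
apply_moves --moves '[[[0,0,0],[0,0,0.4],0.5],[[0,0,0],[0,0,0.4],1],[[0,0,0],[0,0,0.4],1],[[0,0,0],[0,0,0.4],1],[[0,0,-1.2],[0,0,0.4],1],[[0,0,-2.4],[0,0,0.4],1],[[0,0,-3],[0,0,0.4],1]]' --force 60

```text
t: 17.45
eef_pos: [0.5614, 0.1688, 0.3185]
tool_rot: [-0.001, 0.972, -0.234, 0.001]
contact_force: [0.4, -0.8, -0.4]
gripper_width: 1.003
```

Run:
```python
from fit import *
o=get_obs();st(o)
a=np.radians(85);p=[.5635,.1665,np.radians(-16.2)]
g=T2(p,np.array([[-.095+.095*np.cos(a),.095*np.sin(a),0]]))[0];print(g)
print(mv(o,[g[0]-.03,g[1]-.02,.30],68.8))
```

```text
t 17.45 p [0.5614 0.1688 0.3185] xang -27.0 z [ 0.002  0.001 -1.   ] q [-0.19  0.33 -0.26  1.74  0.09  1.08 -0.95] F [ 0.4 -0.8 -0.4] M [-0.    0.01 -0.03] w 1.003
[0.50662643 0.28157492 0.        ]
(array([-4.71, -1.76,  0.74]), array([ 0.  , -0.01, -9.58]))
```

Emit:
apply_moves --moves '[[[-0.5,-0.2,0],[0,0,-1],1],[[-1,-0.4,0],[0,0,-2],1],[[-1.5,-0.6,0],[0,0,-3],1],[[-2,-0.8,0],[0,0,-4],1],[[-2.5,-1,0.2],[0,0,-5],1],[[-3,-1.2,0.4],[0,0,-6],1],[[-3.5,-1.4,0.6],[0,0,-7],1],[[-4,-1.6,0.7],[0,0,-8],1],[[-4.4,-1.7,0.74],[0,0,-9],1],[[-4.7,-1.76,0.74],[0,0,-9.58],1],[[-4.7,-1.76,0.74],[0,0,-9.58],1],[[-4.7,-1.76,0.74],[0,0,-9.58],1]]'

```text
t: 18.95
eef_pos: [0.4765, 0.2607, 0.2981]
tool_rot: [0.0, 0.826, 0.564, -0.0]
contact_force: [0.1, 0.3, -0.2]
gripper_width: 1.006
```

Run:
```python
from fit import *
o=get_obs();c=read_camera("wrist");st(o)
ct=read_camera("top")
pickle.dump((o,c,ct),open("w10.pkl","wb"))
p=[.5635,.1665,np.radians(-16.2)]
img=cv2.resize(c["color"][:,:,::-1],(800,600))
cv2.polylines(img,[np.int32(proj(c,T2(p,outline(.054)),o)*1.5625)],True,(0,0,255),1)
cv2.imwrite("pics/w10.png",img)
t=ct["color"][150:300,90:250,::-1]
cv2.imwrite("pics/t10.png",cv2.resize(t,None,fx=4,fy=4,interpolation=2))
for m in silhouettes("wrist","former"):
    print(m["conf"],m["pixel"])
```

```text
t 18.95 p [0.4765 0.2607 0.2981] xang 68.6 z [-0. -0. -1.] q [-0.11  0.33 -0.61  1.85  0.22  1.03  0.38] F [ 0.1  0.3 -0.2] M [-0.01  0.02  0.05] w 1.006
0.85 [93.8, 314.4]
0.64 [250.0, 226.4]
```

View pics/w10.png

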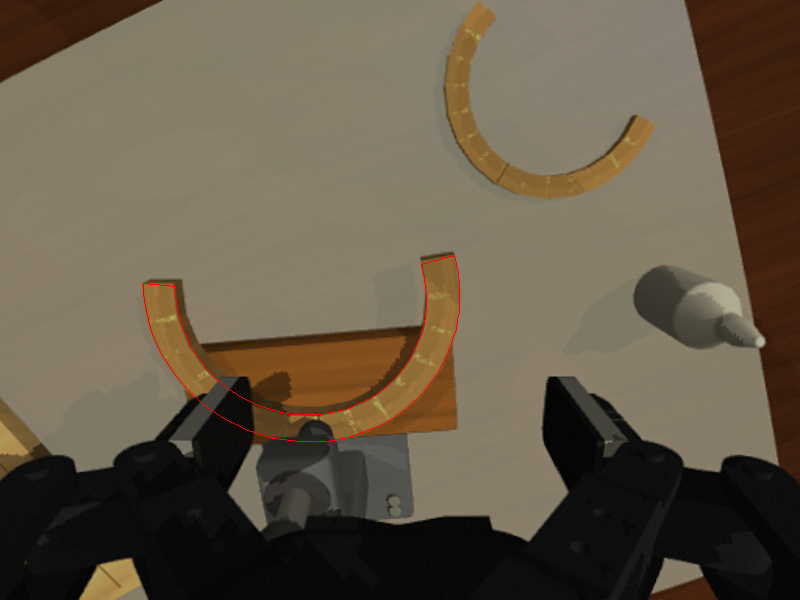

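View pics/t10.png

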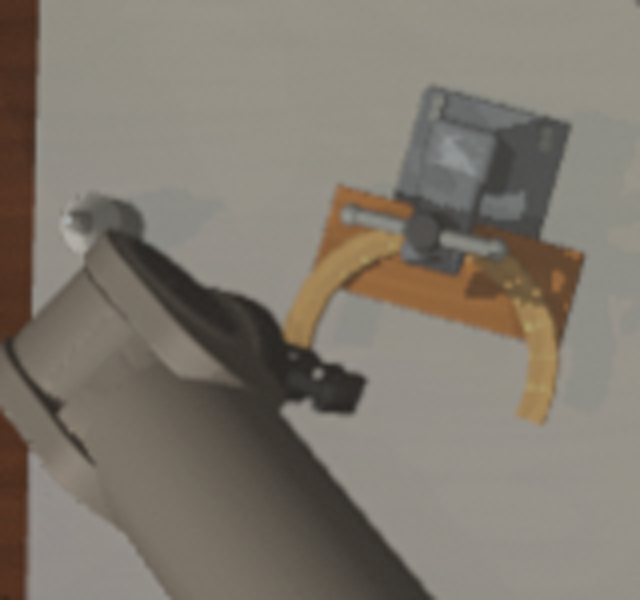

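Run:
```python
from fit import *
o=get_obs()
a=np.radians(85);p=[.5615,.1672,np.radians(-16.2)]
g=T2(p,np.array([[-.095+.095*np.cos(a),.095*np.sin(a),0]]))[0];print(g)
print(mv(o,[g[0],g[1],.114],68.8))
```

```text
[0.50462643 0.28227492 0.        ]
(array([1.21, 0.73, 7.37]), array([ 0.  ,  0.  , -0.01]))
```

Emit:
apply_moves --moves '[[[1.2,0.73,1],[0,0,0],0.4],[[1.2,0.73,2.5],[0,0,0],0.3],[[1.2,0.73,3.5],[0,0,0],0.3],[[1.2,0.73,4.5],[0,0,0],0.3],[[1.2,0.73,4.5],[0,0,0],0.3],[[1.2,0.73,4.5],[0,0,0],0.3]]'

```text
t: 19.85
eef_pos: [0.5046, 0.2828, 0.1868]
tool_rot: [0.0, 0.825, 0.565, 0.001]
contact_force: [0.2, 0.4, 0.7]
gripper_width: 0.65
```

Run:
```python
from fit import *
o=get_obs();c=read_camera("wrist");st(o)
img=cv2.resize(c["color"][:,:,::-1],(800,600))
p=[.5615,.1672,np.radians(-16.2)]
cv2.polylines(img,[np.int32(proj(c,T2(p,outline(.054)),o)*1.5625)],True,(0,0,255),1)
cv2.imwrite("pics/w11.png",img)
print(mv(o,[.5046,.2823,.114],68.8))
```

```text
t 19.85 p [0.5046 0.2828 0.1868] xang 68.8 z [ 0.001  0.001 -1.   ] q [-0.19  0.52 -0.55  1.86  0.35  0.86  0.28] F [0.2 0.4 0.7] M [ 0.   -0.03  0.01] w 0.65
(array([-0.02,  0.  ,  2.91]), array([ 0.  , -0.01, -0.  ]))
```

View pics/w11.png

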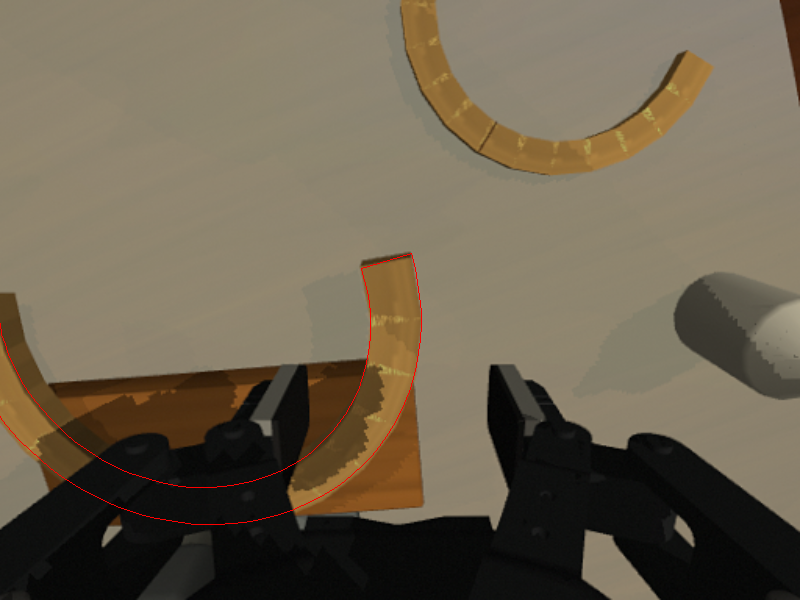

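Emit:
apply_moves --moves '[[[0,0,1],[0,0,0],0.3],[[0,0,2],[0,0,0],0.3],[[0,0,2.9],[0,0,0],0.3],[[0,0,2.9],[0,0,0],0.3],[[0,0,2.9],[0,0,0],0.3]]'

```text
t: 20.52
eef_pos: [0.5049, 0.283, 0.1148]
tool_rot: [0.0, 0.825, 0.565, 0.001]
contact_force: [0.1, -0.0, 0.7]
gripper_width: 0.654
```

Run:
```python
from fit import *
o=get_obs();c=read_camera("wrist");st(o)
cv2.imwrite("pics/w12.png",cv2.resize(c["color"][:,:,::-1],(800,600)))
c=read_camera("scene");cv2.imwrite("pics/s12.png",cv2.resize(c["color"][90:210,190:330,::-1],None,fx=5,fy=5,interpolation=2))
```

```text
t 20.52 p [0.5049 0.283  0.1148] xang 68.8 z [ 0.002  0.001 -1.   ] q [-0.24  0.61 -0.5   1.9   0.43  0.73  0.22] F [ 0.1 -0.   0.7] M [-0.03 -0.02 -0.03] w 0.654
```

View pics/w12.png

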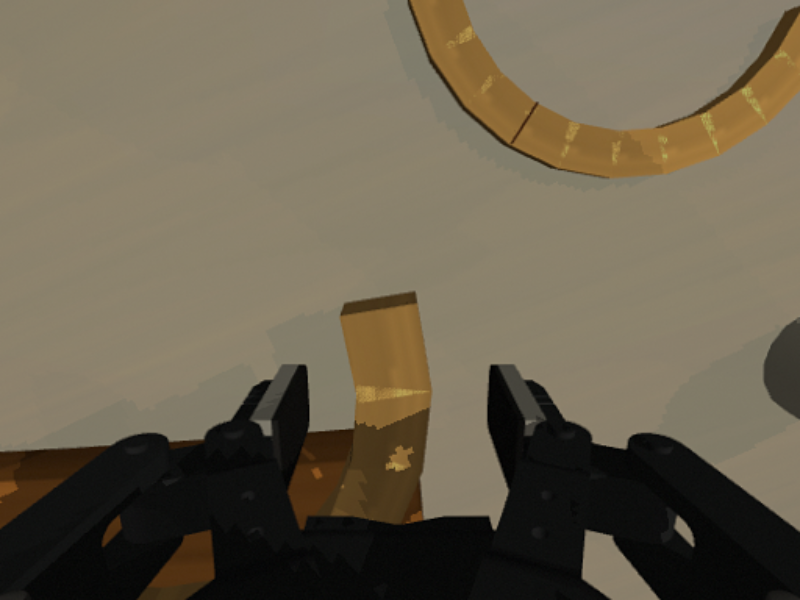

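View pics/s12.png

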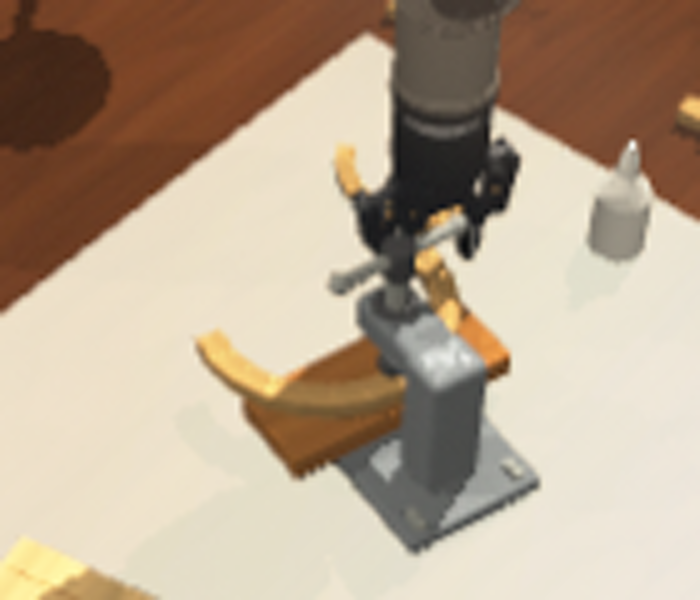

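Emit:
apply_moves --moves '[[[-0.05,0,0.03],[0,0,0],0],[[-0.05,0,0.03],[0,0,0],-0.6],[[-0.05,0,0.03],[0,0,0],-1],[[-0.05,0,0.03],[0,0,0],-1],[[-0.05,0,0.03],[0,0,0],-1],[[-0.05,0,0.03],[0,0,0],-1],[[-0.05,0,0.03],[0,0,0],-1]]' --force 60

```text
t: 21.5
eef_pos: [0.5038, 0.2813, 0.1129]
tool_rot: [0.0, 0.825, 0.565, 0.0]
contact_force: [-0.8, -1.3, 5.9]
gripper_width: 0.242
```

Run:
```python
from fit import *
o=get_obs();c=read_camera("wrist");st(o)
cv2.imwrite("pics/w13.png",cv2.resize(c["color"][:,:,::-1],(800,600)))
```

```text
t 21.5 p [0.5038 0.2813 0.1129] xang 68.8 z [ 0. -0. -1.] q [-0.24  0.62 -0.5   1.91  0.43  0.73  0.21] F [-0.8 -1.3  5.9] M [-0.32  0.2  -0.09] w 0.242
```

View pics/w13.png

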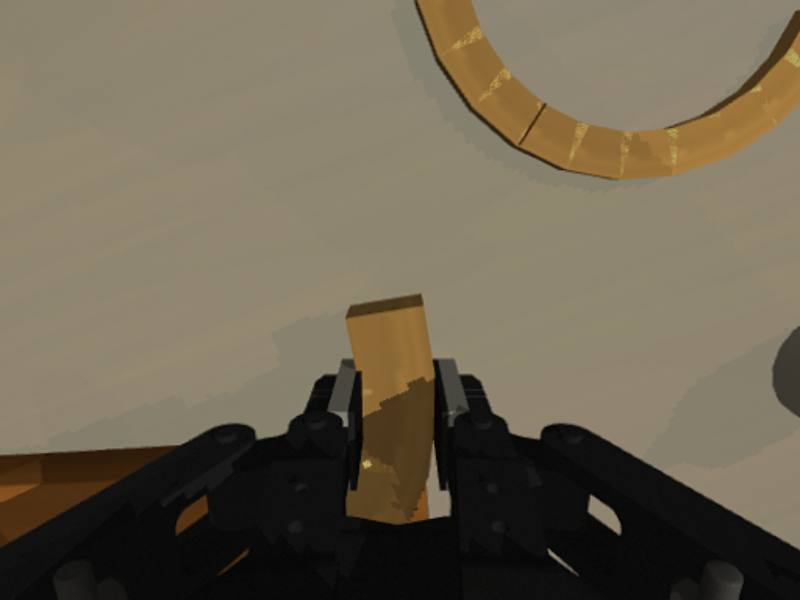

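Emit:
apply_moves --moves '[[[0,0,-0.1],[0,0,0],-1],[[0,0,-0.22],[0,0,0],-1],[[0,0,-0.22],[0,0,0],-1]]'

```text
t: 21.92
eef_pos: [0.5037, 0.2815, 0.1182]
tool_rot: [-0.0, 0.825, 0.565, 0.0]
contact_force: [-0.4, -0.4, -1.0]
gripper_width: 0.241
```

Run:
```python
from fit import *
o=get_obs();st(o)
c=read_camera("scene");cv2.imwrite("pics/s14.png",cv2.resize(c["color"][90:210,190:330,::-1],None,fx=5,fy=5,interpolation=2))
```

```text
t 21.93 p [0.5037 0.2815 0.1182] xang 68.8 z [ 0.  0. -1.] q [-0.23  0.61 -0.5   1.9   0.42  0.74  0.22] F [-0.4 -0.4 -1. ] M [0.11 0.01 0.02] w 0.241
```

View pics/s14.png

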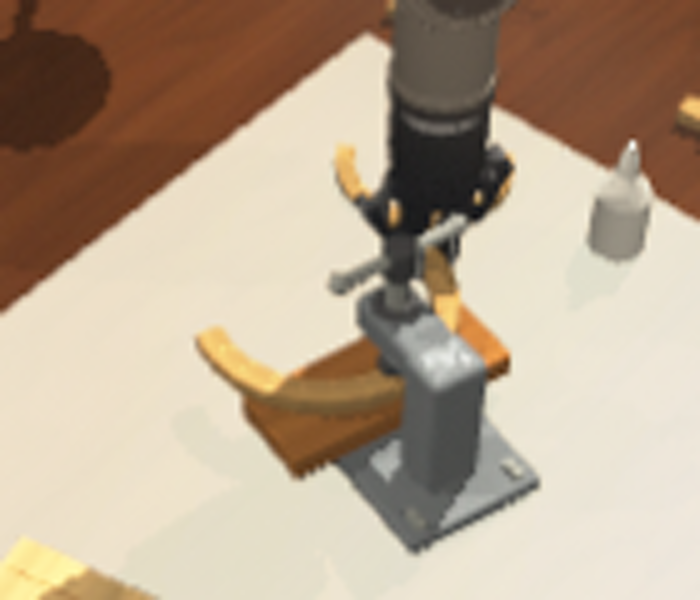

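Emit:
apply_moves --moves '[[[-0.04,-0.5,0],[0,0,0],-1],[[-0.09,-1,0],[0,0,0],-1],[[-0.13,-1.5,0],[0,0,0],-1],[[-0.17,-2,0],[0,0,0],-1],[[-0.22,-2.5,0],[0,0,0],-1],[[-0.26,-3,0],[0,0,0],-1],[[-0.26,-3,0],[0,0,0],-1]]'

```text
t: 22.85
eef_pos: [0.4303, 0.3029, 0.1182]
tool_rot: [-0.0, 0.825, 0.566, -0.0]
contact_force: [0.2, -0.3, -1.2]
gripper_width: 0.243
```

Run:
```python
from fit import *
o=get_obs();st(o)
c=read_camera("scene");cv2.imwrite("pics/s15.png",cv2.resize(c["color"][90:210,190:330,::-1],None,fx=5,fy=5,interpolation=2))
```

```text
t 22.85 p [0.4303 0.3029 0.1182] xang 68.9 z [-0. -0. -1.] q [-0.32  0.55 -0.52  2.02  0.42  0.68  0.09] F [ 0.2 -0.3 -1.2] M [ 0.11 -0.03 -0.01] w 0.243
```

View pics/s15.png

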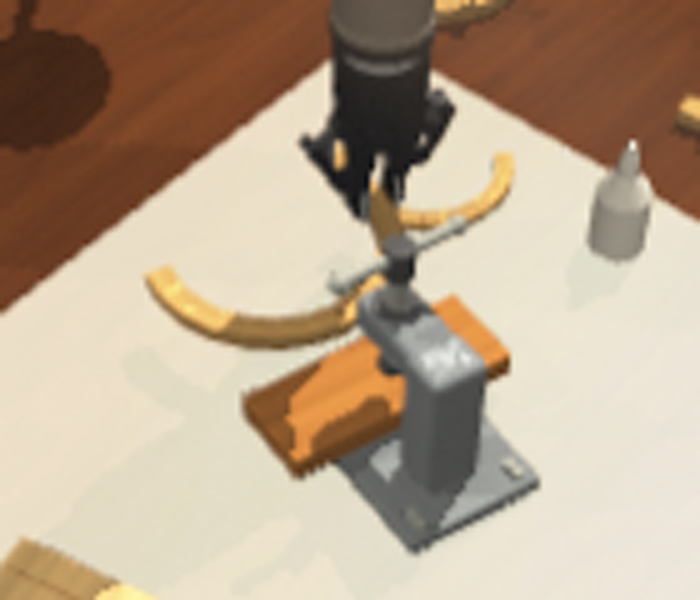

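Run:
```python
from fit import *
o=get_obs()
print(mv(o,[.43,.303,.325]),mv(o,[.47,.10,.325],83),mv(o,[.521,-.114,.25],97))
```

```text
[-0.   -0.05 -8.27] (array([-7.  ,  4.38, -8.27]), array([ 0.  , -0.  , -1.42])) (array([-14.24,   9.37,  -5.27]), array([ 0.  ,  0.  , -2.82]))
```

Emit:
apply_moves --moves '[[[0,0,-1],[0,0,0],-1],[[0,0,-2.5],[0,0,0],-1],[[0,0,-4.2],[0,0,0],-1],[[0,0,-6],[0,0,0],-1],[[0,0,-7.5],[0,0,0],-1],[[0,0,-8.27],[0,0,0],-1],[[-0.6,0.4,-8.27],[0,0,0],-1],[[-1.8,1.1,-8.27],[0,0,-0.3],-1],[[-3.3,2,-8.27],[0,0,-0.7],-1],[[-5,3,-8.27],[0,0,-1.1],-1],[[-7,4.4,-8.27],[0,0,-1.4],-1],[[-8.8,5.6,-8.27],[0,0,-1.7],-1],[[-10.6,6.8,-8.27],[0,0,-2.1],-1],[[-12,7.8,-8.27],[0,0,-2.4],-1],[[-13.2,8.6,-8.27],[0,0,-2.6],-1],[[-14.24,9.37,-8.27],[0,0,-2.82],-1],[[-14.24,9.37,-8.27],[0,0,-2.82],-1],[[-14.24,9.37,-8.27],[0,0,-2.82],-1],[[-14.24,9.37,-8.27],[0,0,-2.82],-1]]'

```text
t: 25.28
eef_pos: [0.5208, -0.1131, 0.325]
tool_rot: [-0.0, 0.662, 0.749, 0.0]
contact_force: [0.7, 0.6, -0.6]
gripper_width: 0.243
```

Run:
```python
from fit import *
o=get_obs();c=read_camera("wrist");st(o)
cv2.imwrite("pics/w16.png",cv2.resize(c["color"][:,:,::-1],(800,600)))
ct=read_camera("top");cv2.imwrite("pics/t16.png",cv2.resize(ct["color"][100:300,90:380,::-1],None,fx=2.75,fy=2.75,interpolation=2))
cc=read_camera("scene");cv2.imwrite("pics/s16.png",cv2.resize(cc["color"][100:300,120:320,::-1],None,fx=3,fy=3,interpolation=2))
pickle.dump((o,c,ct,cc),open("w16.pkl","wb"))
```

```text
t 25.27 p [ 0.5208 -0.1131  0.325 ] xang 97.1 z [ 0.  0. -1.] q [ 0.48  0.26 -0.46  1.85  0.13  1.07  1.67] F [ 0.7  0.6 -0.6] M [0.06 0.06 0.04] w 0.243
```

View pics/w16.png

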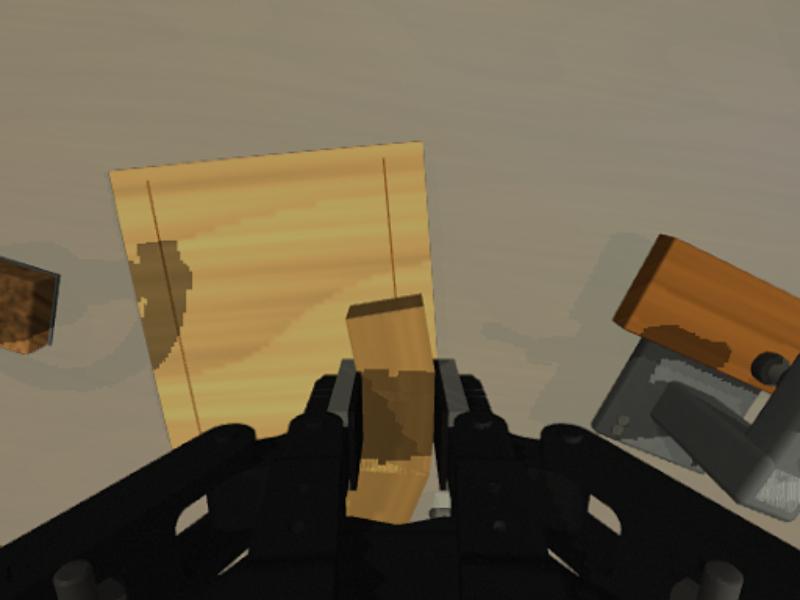

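View pics/t16.png

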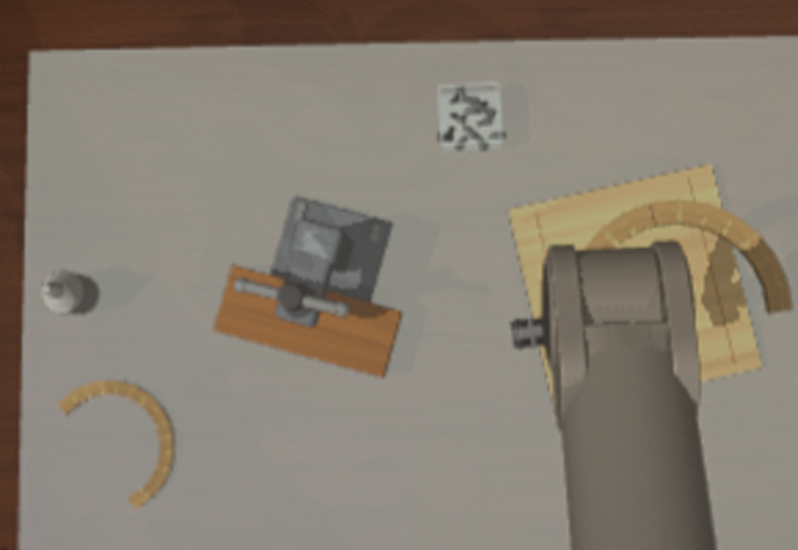

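View pics/s16.png

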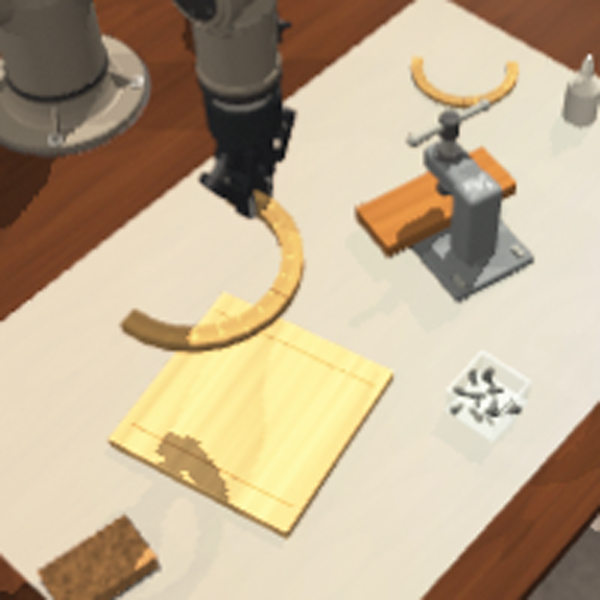

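Run:
```python
from fit import *
o,c,ct,cc=pickle.load(open("w16.pkl","rb"))
U=unproj(c,np.array([[171,110],[142,423]])*.64,.018,o);d=U[1]-U[0];L=np.linalg.norm(d);d/=L
print(L,np.degrees(np.arctan2(d[1],d[0]))-90,U.mean(0)[:2]+.12*np.array([d[1],-d[0]]))
# top corners from initial image
cs,out=pickle.load(open("s0.pkl","rb"))
for n,cam in (("top",cs["top"]),("scene",cs["scene"])):
  m=out[(n,"board_top")][0]["mask"].astype(np.uint8)
  k=max(cv2.findContours(m,0,2)[0],key=cv2.contourArea)
  q=cv2.approxPolyDP(k,6,True)[:,0,::-1];V=unproj(cam,q,.018);print(n,len(q),V[:,:2].round(3).tolist(),V.mean(0).round(4))
# former pose carried: fit ring to top-view visible and overlay prediction
p3=o["eef_pos"];yaw=np.radians(12.1);zf=p3[2]-.0729+.014
mid=p3[:2]-np.array([-.0353*np.cos(yaw)-.0935*np.sin(yaw),-.0353*np.sin(yaw)+.0935*np.cos(yaw)])
ap=[*(mid+.052*np.array([np.cos(yaw),np.sin(yaw)])),yaw];print("mid",mid,ap)
for n,cam,s,(r0,r1,c0,c1) in (("t",ct,5,(130,250,240,390)),("s",cc,4,(150,300,130,320))):
  im=cv2.resize(cam["color"][r0:r1,c0:c1,::-1],None,fx=s,fy=s,interpolation=2)
  cv2.polylines(im,[np.int32((proj(cam,T2(ap,outline(zf)))-[c0,r0])*s)],True,(0,0,255),1)
  cv2.imwrite(f"pics/ov16{n}.png",im)
```

```text
0.23777988618194237 11.664993376112818 [ 0.5770246  -0.19736279]
top 4 [[0.711, -0.286], [0.664, -0.057], [0.438, -0.105], [0.484, -0.337]] [ 0.5745 -0.1964  0.018 ]
scene 4 [[0.438, -0.113], [0.497, -0.342], [0.721, -0.293], [0.671, -0.062]] [ 0.5818 -0.2026  0.018 ]
mid [ 0.5749192  -0.19707854] [np.float64(0.6257639300594544), np.float64(-0.1861783779814154), np.float64(0.21118483949131386)]
```

View pics/ov16t.png

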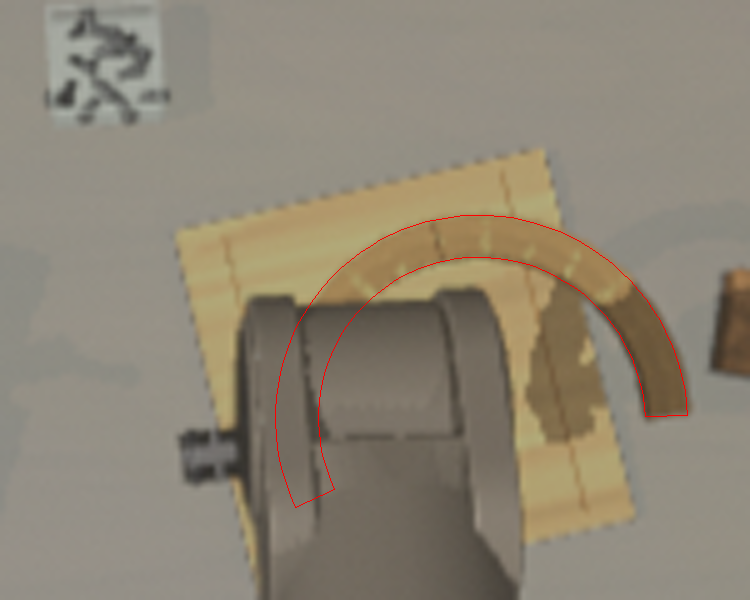

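View pics/ov16s.png

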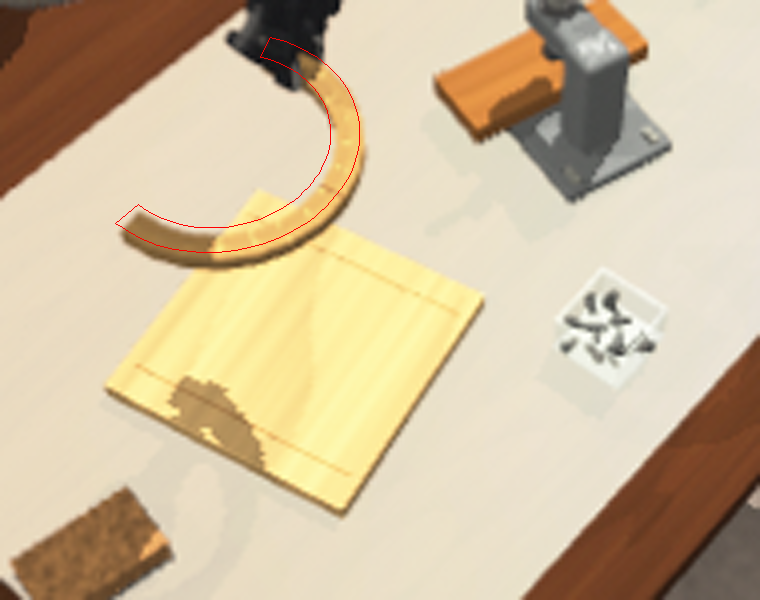

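Emit:
apply_moves --moves '[[[0,-0.02,1.2],[0,0,0],-1],[[0,-0.02,2.8],[0,0,0],-1],[[0,-0.02,4.4],[0,0,0],-1],[[0,-0.02,6],[0,0,0],-1],[[0,-0.02,7.5],[0,0,0],-1],[[0,-0.02,8.5],[0,0,0],-1],[[0,-0.02,9],[0,0,0],-1],[[0,-0.02,9.1],[0,0,0],-1],[[0,-0.02,9.1],[0,0,0],-1]]'

```text
t: 26.55
eef_pos: [0.521, -0.1143, 0.0982]
tool_rot: [0.001, 0.663, 0.749, 0.0]
contact_force: [-0.5, 0.1, -0.3]
gripper_width: 0.24
```

Run:
```python
from fit import *
o=get_obs();st(o)
cc=read_camera("scene");cv2.imwrite("pics/s17.png",cv2.resize(cc["color"][140:290,130:290,::-1],None,fx=4,fy=4,interpolation=2))
```

```text
t 26.55 p [ 0.521  -0.1143  0.0982] xang 97.0 z [ 0.001 -0.    -1.   ] q [ 0.38  0.56 -0.36  2.02  0.33  0.61  1.49] F [-0.5  0.1 -0.3] M [0.1  0.02 0.03] w 0.24
```

View pics/s17.png

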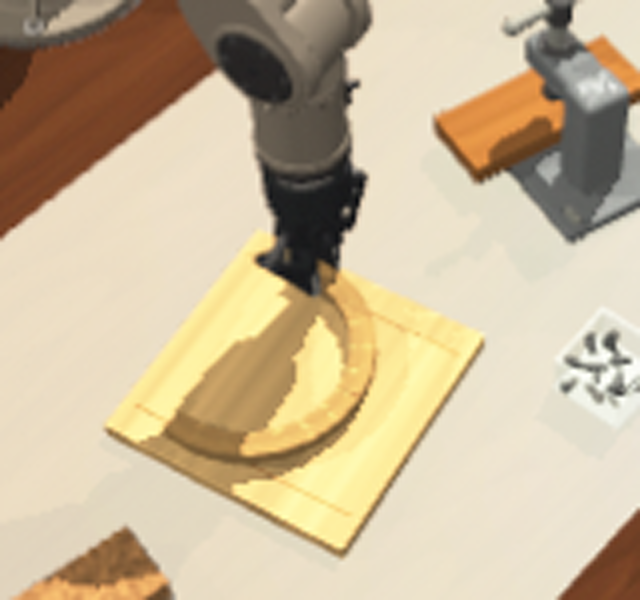

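Hovering about 7 mm above the board, level. Lower slowly.

Emit:
apply_moves --moves '[[[0,0,0.08],[0,0,0],-1],[[0,0,0.14],[0,0,0],-1],[[0,0,0.2],[0,0,0],-1],[[0,0,0.24],[0,0,0],-1],[[0,0,0.24],[0,0,0],-1],[[0,0,0.24],[0,0,0],-1]]'

```text
t: 27.35
eef_pos: [0.5204, -0.1143, 0.0914]
tool_rot: [-0.0, 0.663, 0.749, -0.0]
contact_force: [0.3, 0.4, -0.4]
gripper_width: 0.244
```

Run:
```python
from fit import *
o=get_obs();st(o)
```

```text
t 27.35 p [ 0.5204 -0.1143  0.0914] xang 97.0 z [-0. -0. -1.] q [ 0.38  0.57 -0.35  2.02  0.34  0.6   1.49] F [ 0.3  0.4 -0.4] M [ 0.04  0.06 -0.  ] w 0.244
```

Emit:
apply_moves --moves '[[[0,0,0.04],[0,0,0],-1],[[0,0,0.04],[0,0,0],-1],[[0,0,0.08],[0,0,0],-1],[[0,0,0.08],[0,0,0],-1]]'

```text
t: 27.85
eef_pos: [0.5204, -0.1143, 0.0912]
tool_rot: [0.0, 0.663, 0.749, -0.0]
contact_force: [-6.2, 0.7, 22.1]
gripper_width: 0.243
```

Run:
```python
from fit import *
o=get_obs();st(o)
```

```text
t 27.85 p [ 0.5204 -0.1143  0.0912] xang 97.0 z [-0.    -0.001 -1.   ] q [ 0.38  0.57 -0.35  2.02  0.34  0.6   1.49] F [-6.2  0.7 22.1] M [0.3  1.58 0.02] w 0.243
```

Emit:
apply_moves --moves '[[[0,0,-0.06],[0,0,0],-1],[[0,0,-0.06],[0,0,0],-0.2],[[0,0,-0.06],[0,0,0],0.2],[[0,0,-0.06],[0,0,0],0.3],[[0,0,-0.06],[0,0,0],0.3],[[0,0,-0.6],[0,0,0],0.3],[[0,0,-2],[0,0,0],0.3],[[0,0,-4],[0,0,0],0.3],[[0,-1.5,-6],[0,0,0],0.3],[[2,-3,-8],[0,0,0],0.5],[[2,-3,-8],[0,0,0],0.5],[[2,-3,-8],[0,0,0],0.5]]'

```text
t: 29.35
eef_pos: [0.44, -0.0735, 0.2905]
tool_rot: [0.001, 0.662, 0.749, 0.0]
contact_force: [0.1, -1.0, -0.5]
gripper_width: 0.752
```

Run:
```python
from fit import *
o=get_obs();st(o)
c=read_camera("wrist");cv2.imwrite("pics/w18.png",cv2.resize(c["color"][:,:,::-1],(800,600)))
ct=read_camera("top");cv2.imwrite("pics/t18.png",cv2.resize(ct["color"][100:300,90:430,::-1],None,fx=2.35,fy=2.35,interpolation=2))
cc=read_camera("scene");cv2.imwrite("pics/s18.png",cv2.resize(cc["color"][90:300,110:330,::-1],None,fx=2.8,fy=2.8,interpolation=2))
m=max(silhouettes("wrist","former"),key=lambda m:m["mask"].sum())
P=unproj(c,np.argwhere(m["mask"]),.03,o)
from scipy.optimize import least_squares
f=least_squares(lambda v:np.hypot(*(P[:,:2]-v).T)-.095,[.53,-.2],loss="soft_l1",f_scale=.003)
ang=np.degrees(np.arctan2(P[:,1]-f.x[1],P[:,0]-f.x[0]));lo,hi=np.percentile(ang,[.5,99.5]);y=np.radians((lo+hi)/2)
print(m["conf"],m["pixel"],"centre",f.x,lo,hi,"mid",f.x+.043*np.array([np.cos(y),np.sin(y)]),f.fun.std())
for b in silhouettes("wrist","board_top")[:1]:
  k=max(cv2.findContours(b["mask"].astype(np.uint8),0,2)[0],key=cv2.contourArea);print("board",cv2.minAreaRect(unproj(c,k[:,0,::-1],.018,o)[:,:2].astype(np.float32)))
```

```text
t 29.35 p [ 0.44   -0.0735  0.2905] xang 97.0 z [ 0.002 -0.001 -1.   ] q [ 0.5   0.15 -0.51  2.07  0.09  0.95  1.63] F [ 0.1 -1.  -0.5] M [-0.05  0.   -0.04] w 0.752
0.96 [255.2, 194.8] centre [ 0.53097364 -0.20671179] -90.85139060853814 115.0103790069686 mid [ 0.57302154 -0.19771324] 0.00843320888765721
board ((0.5717065334320068, -0.19774523377418518), (0.23766125738620758, 0.2425672560930252), 12.234954833984375)
```

View pics/w18.png

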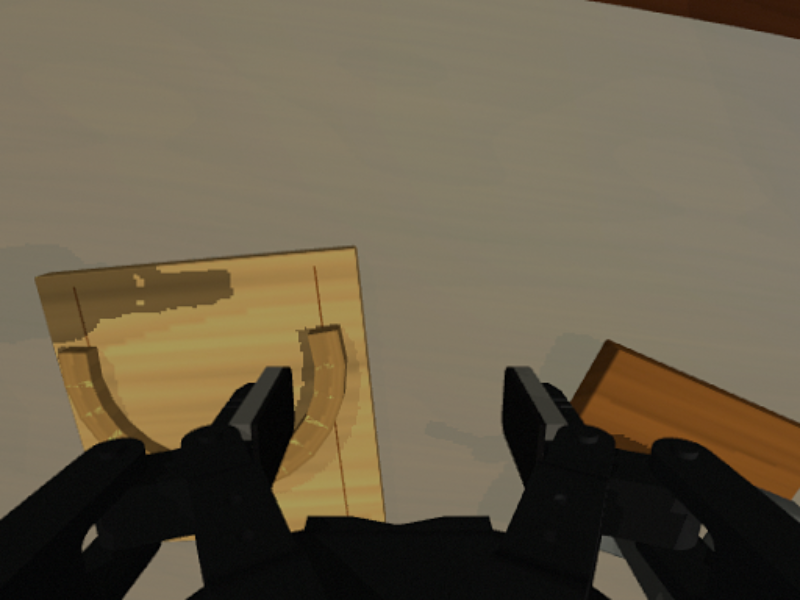

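View pics/t18.png

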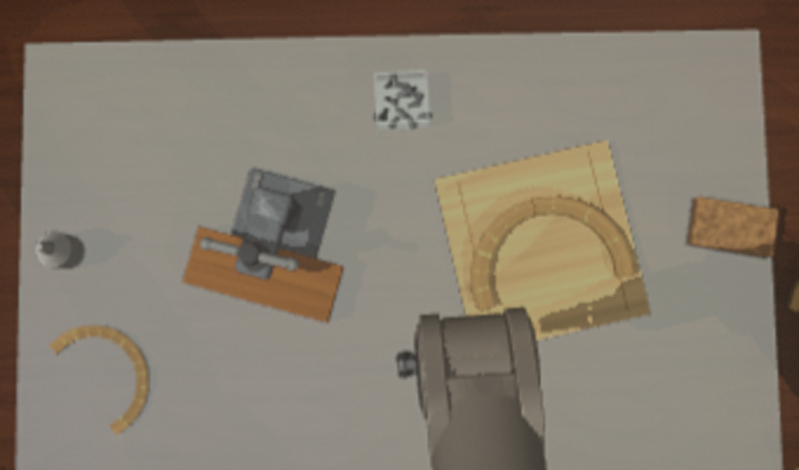

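View pics/s18.png

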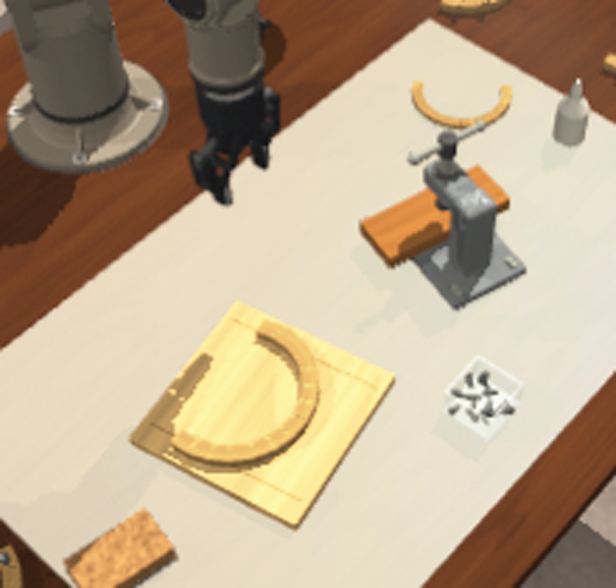

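```bash
python3 -c "
from station import *
print(hand_in())"
```

```text
the job is handed in; nothing more can be done
None
```

The press is open with its screw at the top stop. The larger former lies flat in the middle of the drying board, and I have handed the job in at about 29.5 s of the 72 s allowed.

- **Press:** I wound the T-handle clockwise in two grips on the hub. Near the end the gripper slipped on the hub while the bar stayed still, with 1.8 N m at the wrist, so it was at the stop. The top camera puts the bar within about 2° of the 4.7 rad position.
- **Former:** I left it in place until the screw was fully up. Then I gripped one limb, lifted it about 5 mm, slid it clear of the overarm and carried it level to the board.
- **Placing:** I lowered it until it touched, which pressed it on at 22 N, eased off and then opened the jaws. The final wrist view gives the former's middle at (0.573, -0.198) m and the board's centre at (0.572, -0.198) m, about 1 mm apart.
- **Disagreements:** Separate measurements of the board's centre varied by up to about 10 mm in x and 6 mm in y. The scene camera was the outlier, and its view of the former was shifted the same way.
- **Other things:** The glue, pin tub, sanding block and smaller former look undisturbed in the last pictures, but I did not measure them again.

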